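# Back the tape-reel feed wheel up one ratchet notch

### The arm

A 6-joint arm with a two-finger parallel gripper is mounted at the origin on the work surface; the furniture and walls round the work are solid. World frame = base frame: x ahead of the robot, y to its left, z up, the work surface at z = 0. Lengths are in m, angles in rad, forces in N, time in s.
With the tool pointing down it reaches from about 0.3 to 0.875 m from the base axis. Payload 6.4 kg.
Tool frame: the origin (TCP) lies where the fingers leave the gripper's body, on its centre line; the fingertips stand 73 mm ahead of it and the grasp point (between the pads) lies 54 mm ahead of it; z points along the fingers, y is the line along which they close (so a half turn about z gives the same grasp; the last joint's range is limited). The gripper opens to 85 mm and grips with 20 to 120 N. Pads are 22 mm wide; open, the fingers measure 114 mm over their backs; the gripper's body (76 mm by 85 mm) begins 54 mm behind the grasp point. The pads swing forward as they close: fully open they stand 13 mm farther back than shut.
Start: joints at [1.01, 0.181, 1.607, -0, 1.354, -0.206], TCP at [0.2, 0.539, 0.304] pointing down, gripper open.
Joint ranges: [-2.99, 2.99], [-0.89, 2.07], [0.3, 2.58], [-1.14, 4.28], [0, 2.63], [-3.12, 3.12]. Speed limits (rad/s): [2.57, 2.57, 3.01, 3.14, 3.14, 3.14].

### API

Orientations are given as a unit quaternion [w, x, y, z].
In Python, from bench import ctrl gives the robot as it stands.
- The arm moves only by the tool carry_out, never from a script. Its argument "steps" is one flat list of numbers, 7 for each row, row after row: the shift along the tool's x, y, z in m, then the turn, a rotation vector about the tool's x, y, z in rad, then the opening, from 0 (shut) to 1 (fully open). In form: [dx, dy, dz, wx, wy, wz, claw, dx, dy, dz, wx, wy, wz, claw, ...]. A call has 1 to 20 rows; each row is the pose to reach, as a shift and turn from the pose commanded when the call began, along the tool's axes at that moment; what a row does not reach only later rows make up. A row lasts 1/10 s, in which the tool goes at most 50 mm and 8.59 degrees, less where a joint would pass 70% of its speed; a pose out of reach is approached as far as the arm can. A call with a gripper value outside its range is refused whole. The fingers move at their own pace and stop on an object; the grip force is fixed at half the most. Time passes only in rows, so rows that repeat a pose let the fingers close. It gives the time, the measured TCP pose, the force, the opening and the grip force at its end, in the units of the state.
- ctrl.get_obs(): the state, without advancing time (a new reading comes with each control period).
- ctrl.camera(name): name is "scene" or "top" or "wrist"; returns the picture (480x640x3 uint8, red, green, blue); there is no depth.
- ctrl.camera_params(name): a dict with "vertical_fov" (degrees; the focal length in pixels is half the picture's height over the tangent of half this angle, whatever the lens; pixels are square), "cx", "cy" (the principal point, pixels), "cam_to_world" (4x4, takes a point from camera to world coordinates); the wrist camera has in their place "hand_eye" (4x4, takes a point from camera to tool coordinates, whose origin is the TCP and whose axes are the flange's). Camera axes: x right, y down, z forward; pixel columns grow to the right and rows downward; lengths in m; the calibration is good to about 2 mm. A picture is of the moment at which its call begins: read the wrist's pose just before it. camera_params takes no time and is no camera call.
- ctrl.hand_in(): hands the job in; it is judged then, once.
The state is a dict: "time_s": time; "q": joint angles; "dq": joint speeds; "joint_efforts": joint torques, N m; "eef_pos": TCP position; "eef_rot": TCP orientation; "wrist_force": force on the tool from outside, world axes, zero at the start; "torque": the same for the moment, N m; "opening": opening from 0.0 (shut) to 1.0 (fully open); "grasp_force": force on a finger pad.
Only numpy, scipy, OpenCV 4.12 (cv2) and the standard library are available. Lean on these libraries where they do the work, as an engineer would, in place of code of your own. Each camera call takes 0.05 s, during which the arm holds its last target. There are 200 camera calls.

### The job

The tape reel on the stand has been fed one notch too far. With the fingertips only, lift the ratchet pawl by its long peg until it tips over and lies open, push the feed wheel backward (its top toward the pawl's side) most of one notch by its crank peg, tip the pawl back onto the teeth, and then gently push the wheel further back until its next tooth rests against the pawl, so that it sits exactly one notch back. Do not pinch or force anything, and leave the small loose things around the stand where they are.

Things in the scene. Friction and masses are not known exactly. Their poses are not given: they have to be found in the camera images.
- stand: Reel stand screwed to the desk: dark steel foot 100 x 230 x 10 mm (y -145 to +85 mm), thin grey upright plate. Origin on the desk straight below the wheel's axle; x along the axle, away from the front (toothed wheel, pawl and both pegs are on the -x side), y left as seen from the front, z up. Nothing on it is above z = 142 mm. In front of the wheel only the two pegs stand out more than 10 mm.
- axle (a point): Centre of the wheel's front face, on the axle: stand x = -14, y = 0, z = 80 mm. The steel feed wheel is 114 mm across its 12 teeth and 14 mm thick; its teeth top out at z = 137 mm. An empty black reel, 120 mm across, turns with it behind the plate.
- crank_peg (a point): Crank peg, at half its length, 31 mm before the wheel's face: steel rod 10 mm thick, 61 mm long toward stand -x, black 15 mm ball at its end. It turns with the wheel, 36 mm from the axle; at the start upper left of the axle, z 105 to 110 mm. Pushed from its left to the right (stand -y) it turns the wheel backward with 2 to 3 N; the wheel stays where it is left.
- pawl_peg (a point): Pawl's peg, at half its length, 31 mm before the wheel's face: like the crank peg, but on the pawl's nose, 54 mm from the pivot. Stand y, z in mm: about (-42, 116) with the pawl on the teeth, (-78, 130) at the top of its swing, (-115, 116) open. Pushed sideways by a finger whose tip reaches some 20 mm below it, it rides up and over, with under 1 N.
- pawl_pivot (a point): Pivot of the pawl, right of the wheel: stand y = -78, z = 76 mm, at the wheel's front face. The pawl is a dark bent steel arm that reaches from here up and left to the teeth; open, it leans up and right.
- feed_wheel (a joint): Turn of the wheel, rad, growing backward (top toward stand -y); a notch is 0.524. At 0 a tooth meets the pawl, which blocks it from going further back. Starts at -0.2 to -0.03 (slack). One notch back, tooth against pawl: 0.52. A pawl tipped back while this reads 0.1 to 0.5 catches that next tooth; past about 0.53 only the one after. Turning on then takes the slack out.
- pawl (a joint): Swing of the pawl, rad, growing as it opens: 0 fully down in a notch with the tooth against it, up to 0.25 riding on a tooth's slope, 1.5 open against its stop. No spring: past about 0.7 it tips over and falls by its own weight to the side it leans to.
- dummy_load: Small black cylinder with a brass-coloured end, 27 mm across, 37 mm tall, standing loose on the desk in front of the stand; origin under its centre. Leave it alone.
- note_pad: Square yellow block of sticky notes, 70 x 70 x 17 mm, loose on the desk to the left of the stand; origin under its centre. Leave it alone.
- attenuator: Slim ribbed metal cylinder, 21 mm across, 62 mm tall, standing loose on the desk to the right of the stand; origin under its centre. Leave it alone.
- tape_roll: Roll of black tape, 58 mm across, 19 mm tall, lying loose on the desk behind the stand; origin under its centre. Leave it alone.

How it is judged:
On the way, in this order (a step that is already met when the one before it is completed fails the run):
1. the pawl is lifted and tipped open while the wheel is still in its first notch (value of joint pawl above 1.3 rad and value of joint feed_wheel below 0.06 rad), for 0.2 s.
2. with the pawl open the wheel is pushed back part or all of one notch (value of joint pawl above 1.3 rad and value of joint feed_wheel between 0.1 and 0.62 rad), for 0.2 s.
3. the pawl is back on the teeth (value of joint pawl below 0.32 rad and value of joint feed_wheel between 0.05 and 0.58 rad), for 0.2 s.
At the end, for the whole second after the job is handed in: The wheel stands one notch back (feed_wheel 0.46 to 0.58 rad) and at rest, with its tooth against the pawl and the pawl fully down in the notch (pawl below 0.06 rad); the loose things are within 20 mm of where they stood (value of joint feed_wheel between 0.46 and 0.58 rad and value of joint pawl below 0.06 rad and velocity of joint feed_wheel between -0.05 and 0.05 rad/s and distance of each of dummy_load, note_pad, attenuator, tape_roll from where it was at the start of the episode below 0.02 m); the robot touches nothing.
It fails at once if the pawl is pinched or forced (over 30 N) (contact force between the fingers and pawl above 30 N).
It fails at once if the wheel is pinched or forced (over 30 N) (contact force between the fingers and feed_wheel above 30 N).
It fails at once if a loose thing is lifted or knocked away (distance of any of dummy_load, note_pad, attenuator, tape_roll from where it was at the start of the episode above 0.03 m).
It also fails if it takes over 64 s, if anything falls off the work surface, if the arm or the gripper's body presses on something with over 40 N, if the wrist force passes 120 N, or if a joint passes its speed limit or range.

## Working session

There is one attempt and no reset: what is moved stays moved. The work goes in short steps, Python scripts to look and compute and a tool call to move; the robot and the scene stay as the last step left them, time stands still between calls to the robot, and variables do not carry over. Pictures are saved under pics/ and viewed, at most 10 in all, crops included, and the job is handed in when it is done.

Besides the shell and the picture viewer there is one more tool, called after "Request:" in YAML: its name, and indented under it one key for each argument. carry_out: Moves the arm, as the interface text tells. Its arguments: {"type":"object","properties":{"steps":{"type":"array"}},"required":["steps"]}

```bash
mkdir -p pics; ls
python3 - <<'E'
from bench import ctrl
import cv2,numpy as np
np.set_printoptions(precision=4,suppress=True)
o=ctrl.get_obs();print(o)
for n in("scene","top","wrist"):
    print(n,ctrl.camera_params(n))
    im=ctrl.camera(n);cv2.imwrite(f"pics/{n}0.png",im[:,:,::-1])
E
```

```text
pics
{'time_s': 0.0, 'q': array([ 1.0097,  0.1815,  1.608 ,  0.    ,  1.3538, -0.2063]), 'dq': array([-0.0002,  0.0015,  0.0017, -0.0008, -0.0014, -0.0005]), 'joint_efforts': array([ -0.0003, -44.4854, -35.1348,  -0.0002,   0.0086,   0.    ]), 'eef_pos': array([0.1995, 0.5388, 0.303 ]), 'eef_rot': array([-0.0003,  0.1765,  0.9843, -0.0008]), 'wrist_force': array([ 1.4761, -0.6309,  0.1069]), 'torque': array([ 0.0034,  0.0214, -0.0263]), 'grasp_force': 0.0, 'opening': 1.0002882272911213}
scene {'vertical_fov': 42.43769675796462, 'cx': 318.35694303800443, 'cy': 237.86402926982026, 'cam_to_world': array([[ 0.9613, -0.1973,  0.1923,  0.4097],
       [-0.2753, -0.6613,  0.6977, -0.2657],
       [-0.0105, -0.7237, -0.6901,  0.7013],
       [ 0.    ,  0.    ,  0.    ,  1.    ]])}
top {'vertical_fov': 50.655798821685345, 'cx': 313.49194315684736, 'cy': 238.02843822477394, 'cam_to_world': array([[ 0.0201, -0.9833,  0.1811,  0.3887],
       [-0.9998, -0.0197,  0.004 ,  0.3484],
       [-0.0004, -0.1811, -0.9835,  0.9928],
       [ 0.    ,  0.    ,  0.    ,  1.    ]])}
wrist {'vertical_fov': 60.499135345949206, 'cx': 320.36667015679103, 'cy': 238.53590922205717, 'hand_eye': array([[-0.0009, -0.9455, -0.3255,  0.0843],
       [ 1.    , -0.0009,  0.    , -0.0002],
       [-0.0003, -0.3255,  0.9455, -0.0696],
       [ 0.    ,  0.    ,  0.    ,  1.    ]])}
```

View pics/scene0.png

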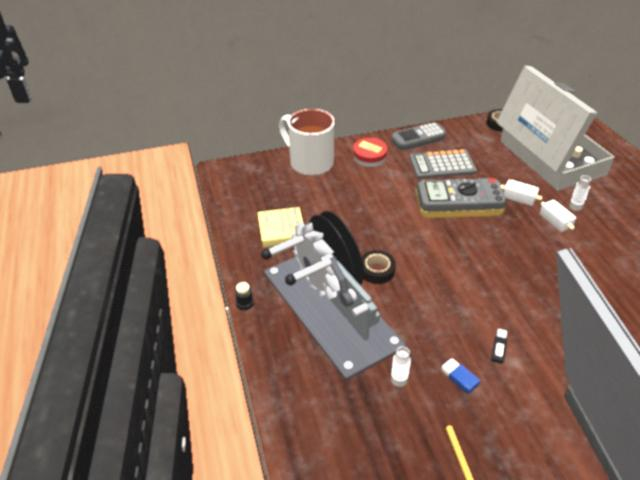

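View pics/top0.png

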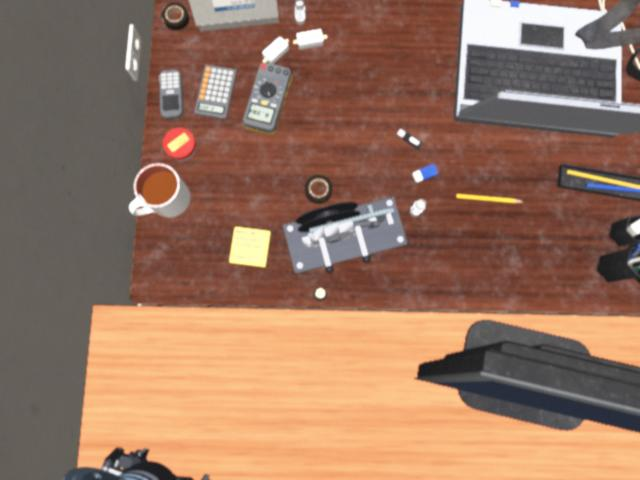

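The scene view shows the stand with its balls at about (266,254) and (290,279), and the top view shows the foot around (345,235) with the monitor near (500,380). I'll measure the foot corners and balls next.

```bash
cat > h.py <<'E'
import numpy as np,cv2
from scipy.spatial.transform import Rotation as R
from bench import ctrl
np.set_printoptions(precision=4,suppress=True)
def cam(n,obs=None):
    p=ctrl.camera_params(n); f=240/np.tan(np.radians(p["vertical_fov"])/2)
    if n=="wrist":
        w,x,y,z=obs["eef_rot"];T=np.eye(4);T[:3,:3]=R.from_quat([x,y,z,w]).as_matrix();T[:3,3]=obs["eef_pos"];T=T@p["hand_eye"]
    else: T=p["cam_to_world"]
    return f,p["cx"],p["cy"],T
def ray(c,uv):
    f,cx,cy,T=c; d=T[:3,:3]@np.array([(uv[0]-cx)/f,(uv[1]-cy)/f,1.]); return T[:3,3],d/np.linalg.norm(d)
def onz(c,uv,z):
    o,d=ray(c,uv); return o+d*(z-o[2])/d[2]
def tri(rs):
    A=0;b=0
    for o,d in rs:
        P=np.eye(3)-np.outer(d,d);A=A+P;b=b+P@o
    x=np.linalg.solve(A,b);return x,[np.linalg.norm((np.eye(3)-np.outer(d,d))@(x-o)) for o,d in rs]
def proj(c,X):
    f,cx,cy,T=c;p=np.linalg.inv(T)@np.append(X,1);return np.array([cx+f*p[0]/p[2],cy+f*p[1]/p[2]])
E
python3 - <<'E'
from h import *
t=cam("top");s=cam("scene")
for uv in [(284,228),(397,198),(406,243),(297,272)]: print("foot",onz(t,uv,.01))
for uv in [(480,325),(640,370),(420,375),(470,375),(580,425),(480,325)]: print("monitor",uv,onz(t,uv,.0),onz(t,uv,.3))
for uv in [(96,306),(640,312)]: print("edge",onz(t,uv,0))
for n,rng in(("scene",(255,190,415,310+70)),("top",(270,170,430,310))):
    im=cv2.imread(f"pics/{n}0.png");x0,y0,x1,y1=rng
    cv2.imwrite(f"pics/{n}0c.png",cv2.resize(im[y0:y1,x0:x1],None,fx=4 if n=="top" else 3,fy=4 if n=="top" else 3,interpolation=cv2.INTER_CUBIC))
a=cv2.imread("pics/scene0c.png");b=cv2.imread("pics/top0c.png")
h=max(a.shape[0],b.shape[0]);b=cv2.resize(b,None,fx=.5,fy=.5) if 0 else b
print(a.shape,b.shape)
E
```

```text
foot [0.5887 0.4111 0.01  ]
foot [0.6544 0.1871 0.01  ]
foot [0.5634 0.1703 0.01  ]
foot [0.5018 0.3831 0.01  ]
monitor (480, 325) [0.4073 0.0278 0.    ] [0.4017 0.1247 0.3   ]
monitor (640, 370) [ 0.3291 -0.2727  0.    ] [ 0.3471 -0.085   0.3   ]
monitor (420, 375) [0.3115 0.1452 0.    ] [0.3348 0.2066 0.3   ]
monitor (470, 375) [0.3134 0.0504 0.    ] [0.3361 0.1405 0.3   ]
monitor (580, 425) [ 0.2271 -0.1513  0.    ] [ 0.276  -0.0003  0.3   ]
monitor (480, 325) [0.4073 0.0278 0.    ] [0.4017 0.1247 0.3   ]
edge [0.4288 0.7723 0.    ]
edge [ 0.4384 -0.2832  0.    ]
(570, 480, 3) (560, 640, 3)
```

View pics/top0c.png

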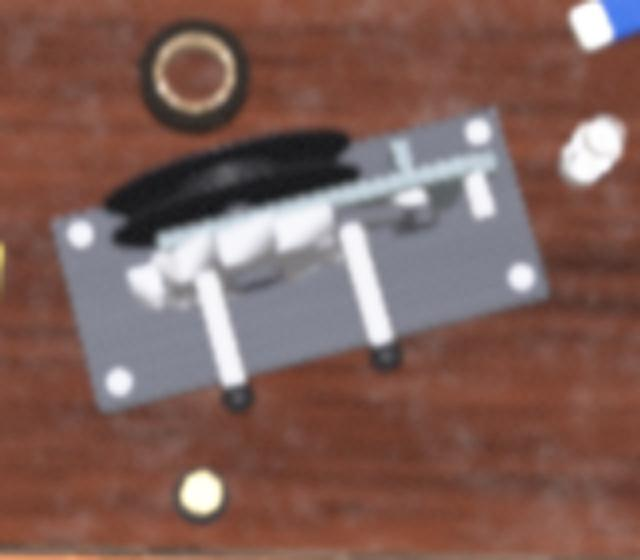

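View pics/scene0c.png

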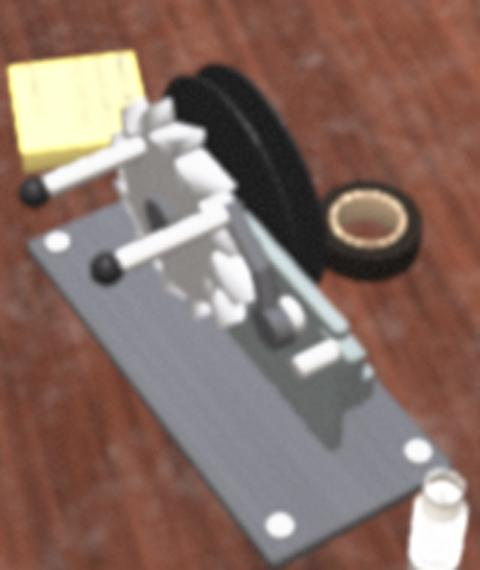

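The crops show the foot corners, the two balls (top crop at (238,398) and (386,355), scene crop at (34,190) and (106,267)) and the pawl on the teeth. I'll fit the stand pose and check the monitor height.

Run:
```python
from h import *
t=cam("top");s=cam("scene")
c=np.array([onz(t,(270+u/4,170+v/4),.01) for u,v in [(52,220),(496,105),(550,296),(105,412)]])
print("corners",c, [np.linalg.norm(c[i]-c[(i+1)%4]) for i in range(4)])
y=(c[0]-c[1]+c[3]-c[2])[:2];y/=np.linalg.norm(y);x=np.array([y[1],-y[0]])
yaw=np.arctan2(-y[0],y[1]);print("yaw",yaw,np.degrees(yaw))
ctr=c.mean(0)[:2]; 
# y centre of foot = -30
oy=ctr+30e-3*y
print("ctr",ctr,"foot centreline pt at y=0",oy)
for n,a,b in(("crank",(238,398),(34,190)),("pawl",(386,355),(106,267))):
    X,r=tri([ray(t,(270+a[0]/4,170+a[1]/4)),ray(s,(255+b[0]/3,190+b[1]/3))])
    d=X[:2]-oy;print(n,X,r,"stand rel",d@x,d@y)
for n,(u,v),zt in(("dummy",(201,494),.037),("att",(600,135),.062),("tape",(193,72),.019)):
    X=onz(t,(270+u/4,170+v/4),zt);d=X[:2]-oy;print(n,X,d@x,d@y)
for a in((418,376),(487,350),(487,322),(480,322)):
  for b in((98,170),(132,178),(150,240),(160,240)):
    X,r=tri([ray(t,a),ray(s,b)]);print("mon",a,b,X,r[0])
```

```text
corners [[0.5947 0.4133 0.01  ]
 [0.6579 0.193  0.01  ]
 [0.5614 0.1673 0.01  ]
 [0.4998 0.3846 0.01  ]] [np.float64(0.229136717844251), np.float64(0.09981365798005276), np.float64(0.2257848419501957), np.float64(0.09913380115302699)]
yaw 0.27790526724496595 15.922798917591788
ctr [0.5784 0.2896] foot centreline pt at y=0 [0.5702 0.3184]
crank [0.4972 0.3228 0.1102] [np.float64(0.0014307497155586473), np.float64(0.0014307497155588212)] stand rel -0.06897617424340005 0.02426453968243646
pawl [0.5156 0.2591 0.1201] [np.float64(0.0009290073240422094), np.float64(0.0009290073240423722)] stand rel -0.06879739361011614 -0.042029825322597886
dummy [0.459  0.3375 0.037 ] -0.10172061697996855 0.04884174903077872
att [0.63   0.1523 0.062 ] 0.01188362591663425 -0.17616280810460272
tape [0.6693 0.3449 0.019 ] 0.1026044857818514 -0.0016902282721670686
mon (418, 376) (98, 170) [0.3379 0.2215 0.3609] 0.0004189555768994438
mon (418, 376) (132, 178) [0.351  0.2195 0.3479] 0.013673168949585961
mon (418, 376) (150, 240) [0.3494 0.2059 0.2803] 0.017400311010958718
mon (418, 376) (160, 240) [0.354  0.205
[... 164 characters left out ...]
400395
mon (487, 350) (150, 240) [0.3719 0.1319 0.3454] 0.0016090898048076758
mon (487, 350) (160, 240) [0.3758 0.1315 0.3437] 0.005577898524700502
mon (487, 322) (98, 170) [0.3759 0.1494 0.4133] 0.02743086667760178
mon (487, 322) (132, 178) [0.3874 0.1475 0.4006] 0.01601458817238762
mon (487, 322) (150, 240) [0.3892 0.13   0.3483] 0.01551273528737084
mon (487, 322) (160, 240) [0.3931 0.1297 0.346 ] 0.011623503582191797
mon (480, 322) (98, 170) [0.3754 0.1558 0.4089] 0.027879984503993142
mon (480, 322) (132, 178) [0.3871 0.154  0.3959] 0.016293578221774484
mon (480, 322) (150, 240) [0.3889 0.1367 0.3422] 0.015808171477410597
mon (480, 322) (160, 240) [0.3929 0.1365 0.3398] 0.0118529949657783
```

Request:
carry_out:
  steps: [0,0,-0.04,0,0,0,0,0,0,-0.08,0,0,0,0,-0.025,-0.007,-0.11,0,0,0.06,0,-0.05,-0.014,-0.12,0,0,0.12,0,-0.08,-0.021,-0.12,0,0,0.19,0,-0.11,-0.03,-0.12,0,0,0.26,0,-0.14,-0.038,-0.12,0,0,0.33,0,-0.17,-0.046,-0.12,0,0,0.4,0,-0.2,-0.054,-0.12,0,0,0.47,0,-0.23,-0.062,-0.12,0,0,0.54,0,-0.26,-0.07,-0.12,0,0,0.61,0,-0.29,-0.079,-0.12,0,0,0.68,0,-0.32,-0.088,-0.12,0,0,0.75,0,-0.35,-0.096,-0.12,0,0,0.82,0,-0.38,-0.104,-0.12,0,0,0.89,0,-0.3965,-0.11,-0.12,0,0,0.94,0,-0.3965,-0.11,-0.12,0,0,0.94,0,-0.3965,-0.11,-0.12,0,0,0.94,0]

```text
time_s: 1.95
eef_pos: [0.5329, 0.2985, 0.4236]
eef_rot: [-0.001, 0.603, 0.798, -0.0]
wrist_force: [-0.3, 1.2, 0.8]
opening: 0.001
grasp_force: 0.0
```

Run:
```python
from h import *
o=ctrl.get_obs();print(o)
a=ctrl.camera("top");b=ctrl.camera("scene");c=ctrl.camera("wrist")
cv2.imwrite("pics/m1.png",cv2.resize(np.hstack([a[100:480],b[60:440]])[:,:,::-1],(800,237)))
cv2.imwrite("pics/m1.png",np.vstack([np.hstack([cv2.resize(a,(400,300)),cv2.resize(b,(400,300))]),np.hstack([cv2.resize(c,(400,300)),np.zeros((300,400,3),np.uint8)])])[:,:,::-1])
```

```text
{'time_s': 1.95, 'q': array([0.3163, 0.1912, 1.3568, 0.0006, 1.5946, 0.0397]), 'dq': array([ 0.022 , -0.0122,  0.0055,  0.0017,  0.0002, -0.0014]), 'joint_efforts': array([ -1.1222, -46.7953, -37.6704,  -0.1018,  -0.0484,   0.0327]), 'eef_pos': array([0.5329, 0.2985, 0.4236]), 'eef_rot': array([-0.0005,  0.6029,  0.7978, -0.0003]), 'wrist_force': array([-0.2844,  1.1692,  0.7976]), 'torque': array([0.0119, 0.0316, 0.0204]), 'grasp_force': 0.0, 'opening': 0.0014691063613269106}
```

View pics/m1.png

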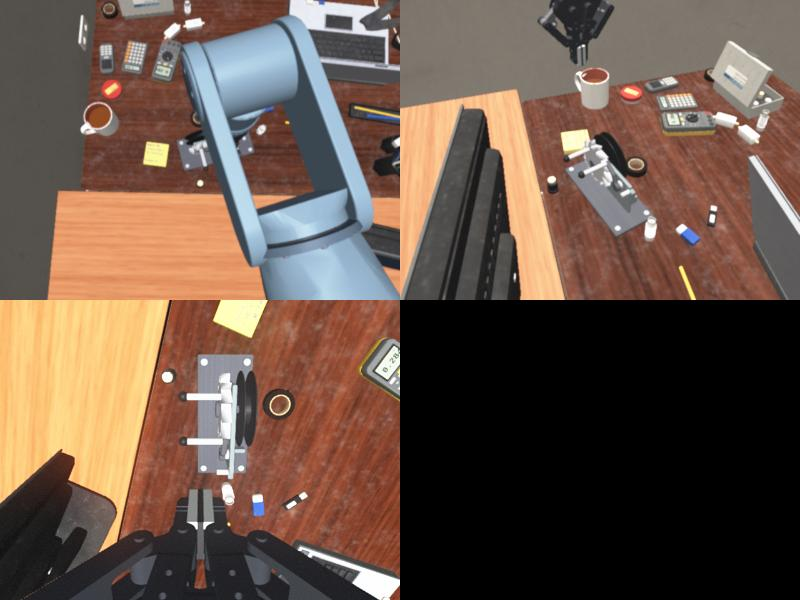

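The arm's forearm covers the stand in the top view, while the scene and wrist views show the gripper clear above it. The wrist quadrant shows the balls at about (183,397) and (183,441). I'll check these against the stand fit at the known heights.

Run:
```python
from h import *
o=ctrl.get_obs();c=cam("wrist",o)
im=ctrl.camera("wrist")
g=cv2.cvtColor(im,cv2.COLOR_RGB2GRAY)
O=np.array([.576,.320]);yaw=.278;x=np.array([np.cos(yaw),np.sin(yaw)]);y=np.array([-x[1],x[0]])
def st(X): d=X[:2]-O;return d@x,d@y
for n,(u,v),z in(("crank",(293,155),.107),("pawl",(293,226),.116)):
    m=(g[v-14:v+15,u-14:u+15]<45).astype(np.uint8);k,l,s,ce=cv2.connectedComponentsWithStats(m)
    i=1+np.argmax(s[1:,4]);uv=ce[i]+[u-14,v-14];print(n,uv,s[i],st(onz(c,uv,z)),onz(c,uv,z))
# foot corners px (from 400x300 view)
for uv in[(198,355),(253,355),(253,472),(198,472)]: print("foot",st(onz(c,(uv[0]*1.6,(uv[1]-300)*1.6),.01)))
cv2.imwrite("pics/w2.png",cv2.resize(im[120:320,240:440],(600,600),interpolation=cv2.INTER_CUBIC)[:,:,::-1])
print(R.from_quat([o["eef_rot"][i] for i in(1,2,3,0)]).as_matrix())
```

```text
Traceback (most recent call last):
ValueError: attempt to get argmax of an empty sequence
```

Run:
```python
from h import *
o=ctrl.get_obs();c=cam("wrist",o)
im=ctrl.camera("wrist")
g=cv2.cvtColor(im,cv2.COLOR_RGB2GRAY)
O=np.array([.576,.320]);yaw=.278;x=np.array([np.cos(yaw),np.sin(yaw)]);y=np.array([-x[1],x[0]])
def st(X): d=X[:2]-O;return d@x,d@y
for n,(u,v),z in(("crank",(293,155),.107),("pawl",(293,226),.116)):
    p=g[v-9:v+10,u-9:u+10];w=np.clip(70-p.astype(float),0,None);print(n,p.min(),(w>0).sum())
    yy,xx=np.mgrid[-9:10,-9:10];uv=np.array([u+(w*xx).sum()/w.sum(),v+(w*yy).sum()/w.sum()]);print(uv,st(onz(c,uv,z)),onz(c,uv,z))
for uv in[(198,355),(253,355),(253,472),(198,472)]: print("foot",st(onz(c,(uv[0]*1.6,(uv[1]-300)*1.6),.01)))
cv2.imwrite("pics/w2.png",cv2.resize(im[80:300,260:480],(600,600),interpolation=cv2.INTER_CUBIC)[:,:,::-1])
print(R.from_quat([o["eef_rot"][i] for i in(1,2,3,0)]).as_matrix())
```

```text
crank 51 100
[292.012  154.1151] (np.float64(-0.07438811422061202), np.float64(0.025902268371704687)) [0.4974 0.3245 0.107 ]
pawl 50 100
[292.6079 224.1073] (np.float64(-0.07473834060611845), np.float64(-0.03923878748680871)) [0.5149 0.2618 0.116 ]
foot (np.float64(-0.05201560437207077), np.float64(0.08538615529936405))
foot (np.float64(0.04512513230176424), np.float64(0.08530662752323688))
foot (np.float64(0.05999688378549515), np.float64(-0.14016026840856158))
foot (np.float64(-0.05283372098053745), np.float64(-0.14009905807346085))
[[-0.2745  0.9616  0.    ]
 [ 0.9616  0.2745  0.0002]
 [ 0.0002  0.0001 -1.    ]]
```

View pics/w2.png

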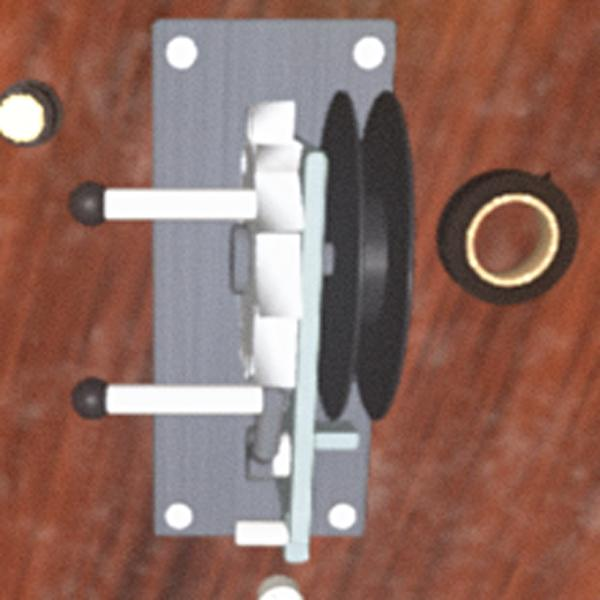

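The wrist view shows both pegs aligned with the image columns, with the balls at about (90,203) and (90,398) in the crop. This agrees with the fit to within 3 mm. I'll descend between the pegs.

Request:
carry_out:
  steps: [0,0,0.02,0,0,0,0,0,0,0.05,0,0,0,0,0,0,0.08,0,0,0,0,0,0,0.11,0,0,0,0,0,0,0.14,0,0,0,0,0,0,0.17,0,0,0,0,0,0,0.2,0,0,0,0,0,0,0.22,0,0,0,0,0,0,0.24,0,0,0,0,0,0,0.25,0,0,0,0,0,0,0.255,0,0,0,0,0,0,0.255,0,0,0,0,0,0,0.255,0,0,0,0]

```text
time_s: 3.5
eef_pos: [0.5339, 0.2987, 0.17]
eef_rot: [0.0, 0.603, 0.798, 0.001]
wrist_force: [-0.0, -0.5, -0.4]
opening: -0.004
grasp_force: 0.0
```

Request:
carry_out:
  steps: [-0.005,0,0,0,0,0,0,-0.01,0,0,0,0,0,0,-0.014,0,0,0,0,0,0,-0.017,0,0,0,0,0,0,-0.02,0,0,0,0,0,0,-0.023,0,0,0,0,0,0,-0.026,0,0,0,0,0,0,-0.029,0,0,0,0,0,0,-0.032,0,0,0,0,0,0,-0.035,0,0,0,0,0,0,-0.038,0,0,0,0,0,0,-0.041,0,0,0,0,0,0,-0.044,0,0,0,0,0,0]

```text
time_s: 4.8
eef_pos: [0.5454, 0.2557, 0.1689]
eef_rot: [-0.0, 0.603, 0.798, -0.0]
wrist_force: [-0.7, -0.0, 1.0]
opening: -0.004
grasp_force: 0.0
```

Request:
carry_out:
  steps: [-0.003,0,0,0,0,0,0,-0.006,0,0,0,0,0,0,-0.009,0,0,0,0,0,0,-0.012,0,0,0,0,0,0,-0.015,0,0,0,0,0,0,-0.018,0,0,0,0,0,0,-0.021,0,0,0,0,0,0,-0.024,0,0,0,0,0,0,-0.026,0,0,0,0,0,0,-0.026,0,0,0,0,0,0,-0.026,0,0,0,0,0,0,-0.026,0,0,0,0,0,0]

```text
time_s: 6.0
eef_pos: [0.5524, 0.2311, 0.1689]
eef_rot: [-0.0, 0.603, 0.798, 0.0]
wrist_force: [-0.8, 0.5, 0.3]
opening: 0.003
grasp_force: 0.0
```

```bash
cat > look.py <<'E'
import sys
from h import *
o=ctrl.get_obs();c=cam("wrist",o);im=ctrl.camera("wrist");sc=ctrl.camera("scene")
O=np.array([.576,.320]);yaw=.278;x=np.array([np.cos(yaw),np.sin(yaw)]);y=np.array([-x[1],x[0]])
d=o["eef_pos"][:2]-O;print("tcp stand",d@x,d@y,o["eef_pos"][2],o["wrist_force"])
s=sc[200:400,220:420]
cv2.imwrite(f"pics/{sys.argv[1]}.png",np.hstack([cv2.resize(im,(400,300)),cv2.resize(s,(300,300))])[:,:,::-1])
E
python3 look.py p3
```

```text
tcp stand -0.047114287828484334 -0.0790384866714541 0.16889990149528328 [-0.7501  0.5384  0.2994]
```

View pics/p3.png

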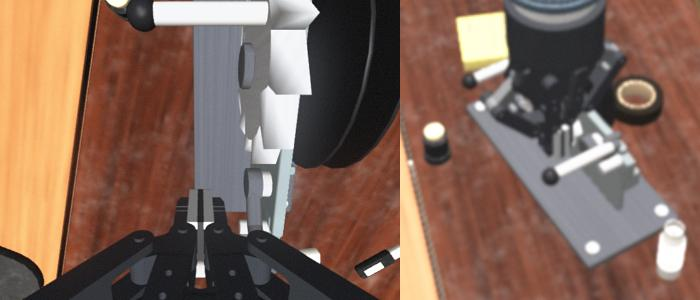

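The pawl is open: in the scene crop its peg is to the right of the finger, with the ball at (549,176). The crank peg is unchanged. I'll lift, cross over and come down left of the crank peg.

Request:
carry_out:
  steps: [0.003,0,-0.02,0,0,0,0,0.003,0,-0.04,0,0,0,0,0.005,0,-0.065,0,0,0,0,0.025,0,-0.07,0,0,0,0,0.05,0,-0.07,0,0,0,0,0.075,0,-0.07,0,0,0,0,0.1,0,-0.07,0,0,0,0,0.125,0,-0.07,0,0,0,0,0.137,0,-0.07,0,0,0,0,0.137,0,-0.05,0,0,0,0,0.137,0,-0.03,0,0,0,0,0.137,0,-0.01,0,0,0,0,0.137,0,0.004,0,0,0,0,0.137,0,0.004,0,0,0,0,0.137,0,0.004,0,0,0,0]

```text
time_s: 7.6
eef_pos: [0.5154, 0.3626, 0.1651]
eef_rot: [0.0, 0.603, 0.798, -0.0]
wrist_force: [0.2, -0.1, -0.1]
opening: 0.001
grasp_force: 0.0
```

```bash
python3 - <<'E'
from h import *
s=cam("scene");O=np.array([.576,.320]);yaw=.278;x=np.array([np.cos(yaw),np.sin(yaw)]);y=np.array([-x[1],x[0]])
for a in((-.075,-.115,.116),(-.075,-.042,.116)): print(proj(s,np.append(O+a[0]*x+a[1]*y,a[2])))
E
python3 look.py p4
```

```text
[319.9202 319.3084]
[289.6514 281.4381]
tcp stand -0.04661611203778825 0.05764663610079008 0.1651404718665644 [ 0.2446 -0.0952 -0.0525]
```

Request:
carry_out:
  steps: [-0.004,0,0,0,0,0,0,-0.008,0,0,0,0,0,0,-0.012,0,0,0,0,0,0,-0.014,0,0,0,0,0,0,-0.016,0,0,0,0,0,0,-0.018,0,0,0,0,0,0,-0.02,0,0,0,0,0,0,-0.022,0,0,0,0,0,0,-0.024,0,0,0,0,0,0,-0.026,0,0,0,0,0,0,-0.028,0,0,0,0,0,0,-0.03,0,0,0,0,0,0,-0.032,0,0,0,0,0,0,-0.032,0,0,0,0,0,0,-0.032,0,0,0,0,0,0]

```text
time_s: 9.2
eef_pos: [0.5238, 0.3316, 0.1645]
eef_rot: [0.0, 0.603, 0.798, -0.0]
wrist_force: [0.9, 2.0, 1.8]
opening: 0.003
grasp_force: 0.6
```

```bash
python3 look.py p5
```

```text
tcp stand -0.047020021083831146 0.025433239326637727 0.16453073569744966 [0.9335 2.0495 1.8123]
```

View pics/p5.png

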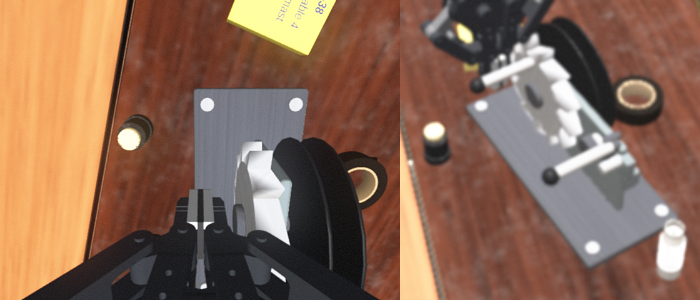

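The scene crop shows the crank ball moved to about (477,85) and the pawl still open with its ball at (550,176). I'll measure the wheel turn from the ball with a mask, using the plane stand x = -75 mm.

```bash
cat > ang.py <<'E'
from h import *
s=cam("scene");O=np.array([.576,.320]);yaw=.278;x=np.array([np.cos(yaw),np.sin(yaw),0]);y=np.array([-x[1],x[0],0])
def ball(im,u,v,r=6):
    g=cv2.cvtColor(im,cv2.COLOR_BGR2GRAY).astype(float);yy,xx=np.mgrid[v-r:v+r+1,u-r:u+r+1]
    w=np.clip(60-g[v-r:v+r+1,u-r:u+r+1],0,None);return (w*xx).sum()/w.sum(),(w*yy).sum()/w.sum()
def pt(uv):
    o,d=ray(s,uv);P=np.append(O,0)-.075*x;X=o+d*((P-o)@x)/(d@x);e=X-np.append(O,0);return e@y,e[2],np.arctan2(e@y,e[2]-.08)
E
python3 - <<'E'
from ang import *
a=cv2.imread("pics/scene0.png");b=ctrl.camera("scene")[:,:,::-1].copy();cv2.imwrite("pics/s5.png",b)
for im,l in((a,[(266,254),(290,279)]),(b,[(271,257),(319,317)])):
    for u,v in l: uv=ball(im,u,v);print(uv,pt(uv))
E
```

```text
(np.float64(265.9911504424779), np.float64(256.1734513274336)) (np.float64(0.022890980668245867), np.float64(0.10655626139511587), np.float64(0.7114083992873174))
(np.float64(290.2329411764706), np.float64(281.55764705882353)) (np.float64(-0.04359006013589481), np.float64(0.11724715385832363), np.float64(-0.8637029012771843))
(np.float64(271.4026258205689), np.float64(259.18380743982493)) (np.float64(0.006605747261782584), np.float64(0.11476660342134415), np.float64(0.1877645175121587))
(np.float64(320.217277486911), np.float64(319.9895287958115)) (np.float64(-0.11566567710933863), np.float64(0.1154000324680049), np.float64(-1.273793993676961))
```

Request:
carry_out:
  steps: [0.005,0,0,0,0,0,0,0.01,0,-0.02,0,0,0,0,0.01,0,-0.045,0,0,0,0,0.01,0,-0.07,0,0,0,0,-0.01,0,-0.075,0,0,0,0,-0.04,0,-0.075,0,0,0,0,-0.07,0,-0.075,0,0,0,0,-0.1,0,-0.075,0,0,0,0,-0.13,0,-0.075,0,0,0,0,-0.155,0,-0.075,0,0,0,0,-0.173,0,-0.075,0,0,0,0,-0.173,0,-0.06,0,0,0,0,-0.173,0,-0.04,0,0,0,0,-0.173,0,-0.02,0,0,0,0,-0.173,0,-0.005,0,0,0,0,-0.173,0,-0.003,0,0,0,0,-0.173,0,-0.003,0,0,0,0]

```text
time_s: 11.05
eef_pos: [0.5705, 0.166, 0.1672]
eef_rot: [-0.001, 0.603, 0.798, -0.0]
wrist_force: [-0.0, -0.1, -0.4]
opening: 0.003
grasp_force: 0.0
```

```bash
python3 look.py p6
python3 - <<'E'
from ang import *
b=ctrl.camera("scene")[:,:,::-1].copy()
for u,v in [(271,257),(319,317)]: uv=ball(b,u,v);print(uv,pt(uv))
E
```

```text
tcp stand -0.04757178265291692 -0.1465670516413845 0.16716615079628488 [-0.0224 -0.1472 -0.4124]
(np.float64(271.4233766233766), np.float64(259.2857142857143)) (np.float64(0.006569701247636889), np.float64(0.11460420802522076), np.float64(0.1876197448804779))
(np.float64(321.5439672801636), np.float64(318.35480572597135)) (np.float64(-0.11875562575462971), np.float64(0.12173799780643513), np.float64(-1.232820340736585))
```

Request:
carry_out:
  steps: [0.005,0,0,0,0,0,0,0.01,0,0,0,0,0,0,0.014,0,0,0,0,0,0,0.017,0,0,0,0,0,0,0.02,0,0,0,0,0,0,0.023,0,0,0,0,0,0,0.026,0,0,0,0,0,0,0.029,0,0,0,0,0,0,0.032,0,0,0,0,0,0,0.035,0,0,0,0,0,0,0.038,0,0,0,0,0,0,0.041,0,0,0,0,0,0,0.044,0,0,0,0,0,0]

```text
time_s: 12.5
eef_pos: [0.5588, 0.2082, 0.1678]
eef_rot: [-0.0, 0.603, 0.798, -0.0]
wrist_force: [-0.8, -0.3, -0.1]
opening: -0.001
grasp_force: 0.1
```

Request:
carry_out:
  steps: [0.003,0,0,0,0,0,0,0.006,0,0,0,0,0,0,0.009,0,0,0,0,0,0,0.012,0,0,0,0,0,0,0.015,0,0,0,0,0,0,0.018,0,0,0,0,0,0,0.018,0,0,0,0,0,0,0.018,0,0,0,0,0,0,0.018,0,0,0,0,0,0,0.018,0,0,0,0,0,0]

```text
time_s: 13.5
eef_pos: [0.5541, 0.2251, 0.1679]
eef_rot: [0.0, 0.603, 0.798, -0.0]
wrist_force: [-0.0, 0.3, -0.1]
opening: 0.001
grasp_force: 0.0
```

```bash
python3 look.py p7
python3 - <<'E'
from ang import *
b=ctrl.camera("scene")[:,:,::-1].copy()
for u,v in [(271,257),(290,279)]: uv=ball(b,u,v);print(uv,pt(uv))
E
```

```text
tcp stand -0.04710778574204241 -0.08528731073530227 0.16789250851196116 [-0.0258  0.3093 -0.1468]
(np.float64(271.55445544554453), np.float64(259.2549504950495)) (np.float64(0.006153953350845259), np.float64(0.1150209751128628), np.float64(0.1739460587214166))
(np.float64(292.75634517766497), np.float64(282.14340101522845)) (np.float64(-0.05039387102317793), np.float64(0.12245687646390802), np.float64(-0.8706720800450206))
```

View pics/p7.png

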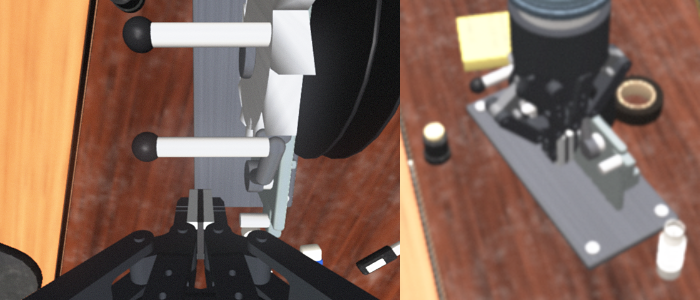

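The pawl has fallen back onto the teeth, with its peg at about (205,147) in the wrist view and clear of the finger. I'll go back to the left of the crank peg.

Request:
carry_out:
  steps: [-0.003,0,-0.02,0,0,0,0,-0.003,0,-0.045,0,0,0,0,0,0,-0.07,0,0,0,0,0.025,0,-0.075,0,0,0,0,0.05,0,-0.075,0,0,0,0,0.075,0,-0.075,0,0,0,0,0.1,0,-0.075,0,0,0,0,0.12,0,-0.075,0,0,0,0,0.127,0,-0.075,0,0,0,0,0.127,0,-0.055,0,0,0,0,0.127,0,-0.03,0,0,0,0,0.127,0,-0.01,0,0,0,0,0.127,0,0.003,0,0,0,0,0.127,0,0.003,0,0,0,0,0.127,0,0.003,0,0,0,0]

```text
time_s: 15.15
eef_pos: [0.5199, 0.3472, 0.1653]
eef_rot: [0.0, 0.603, 0.798, 0.0]
wrist_force: [0.1, 0.3, 0.2]
opening: -0.005
grasp_force: 0.0
```

```bash
python3 look.py p8
python3 - <<'E'
from ang import *
b=ctrl.camera("scene")[:,:,::-1].copy()
for u,v in [(271,257),(290,281)]: uv=ball(b,u,v);print(uv,pt(uv))
E
```

```text
tcp stand -0.046494236208829934 0.04151465362849302 0.16534717193799875 [0.116  0.2894 0.1544]
(np.float64(271.4451476793249), np.float64(259.1856540084388)) (np.float64(0.006474123856745128), np.float64(0.11487652710483465), np.float64(0.18354068660641656))
(np.float64(290.54700854700855), np.float64(281.72079772079775)) (np.float64(-0.0444289758973698), np.float64(0.11771664962571293), np.float64(-0.8669295478839207))
```

Request:
carry_out:
  steps: [-0.005,0,0,0,0,0,0,-0.01,0,0,0,0,0,0,-0.013,0,0,0,0,0,0,-0.015,0,0,0,0,0,0,-0.016,0,0,0,0,0,0,-0.017,0,0,0,0,0,0,-0.0175,0,0,0,0,0,0,-0.018,0,0,0,0,0,0,-0.018,0,0,0,0,0,0]

```text
time_s: 16.2
eef_pos: [0.5243, 0.3304, 0.1651]
eef_rot: [-0.0, 0.603, 0.798, 0.0]
wrist_force: [-1.2, 2.4, 1.6]
opening: -0.002
grasp_force: 1.2
```

Request:
carry_out:
  steps: [-0.0005,0,0,0,0,0,0,-0.001,0,0,0,0,0,0,-0.001,0,0,0,0,0,0]

```text
time_s: 16.5
eef_pos: [0.5248, 0.3291, 0.165]
eef_rot: [0.0, 0.603, 0.798, 0.0]
wrist_force: [-1.4, 2.2, 1.6]
opening: -0.0
grasp_force: 1.2
```

Request:
carry_out:
  steps: [-0.0005,0,0,0,0,0,0,-0.001,0,0,0,0,0,0,-0.001,0,0,0,0,0,0]

```text
time_s: 16.8
eef_pos: [0.525, 0.328, 0.1649]
eef_rot: [0.0, 0.603, 0.798, 0.0]
wrist_force: [-0.4, 2.2, 1.6]
opening: 0.001
grasp_force: 1.0
```

Request:
carry_out:
  steps: [-0.0005,0,0,0,0,0,0,-0.0005,0,0,0,0,0,0]

```text
time_s: 17.0
eef_pos: [0.5251, 0.3276, 0.1649]
eef_rot: [0.0, 0.603, 0.798, 0.0]
wrist_force: [0.2, 2.7, 1.7]
opening: 0.003
grasp_force: 1.0
```

Request:
carry_out:
  steps: [-0.0005,0,0,0,0,0,0,-0.0005,0,0,0,0,0,0]

```text
time_s: 17.2
eef_pos: [0.5252, 0.3271, 0.1649]
eef_rot: [0.0, 0.603, 0.798, 0.0]
wrist_force: [-0.2, 2.2, 1.9]
opening: 0.002
grasp_force: 1.0
```

Run:
```python
from ang import *
o=ctrl.get_obs();print(o["eef_pos"],o["wrist_force"])
b=ctrl.camera("scene")[:,:,::-1].copy()
for u,v in [(272,257),(290,281)]: uv=ball(b,u,v);print(uv,pt(uv))
```

```text
[0.5252 0.3271 0.1649] [-0.1601  2.168   1.8804]
(np.float64(273.0720524017467), np.float64(260.94541484716154)) (np.float64(0.0019281047846908712), np.float64(0.11546751931865518), np.float64(0.054309092232965796))
(np.float64(289.8593272171254), np.float64(281.65443425076455)) (np.float64(-0.04253925506166384), np.float64(0.11609000279819537), np.float64(-0.867235995764507))
```

Request:
carry_out:
  steps: [-0.0005,0,0,0,0,0,0,-0.0005,0,0,0,0,0,0]

```text
time_s: 17.45
eef_pos: [0.5252, 0.327, 0.1649]
eef_rot: [-0.0, 0.603, 0.798, 0.0]
wrist_force: [0.4, 4.1, 1.4]
opening: -0.002
grasp_force: 2.0
```

Request:
carry_out:
  steps: [-0.0005,0,0,0,0,0,0,-0.0005,0,0,0,0,0,0]

```text
time_s: 17.65
eef_pos: [0.5253, 0.3268, 0.165]
eef_rot: [-0.0, 0.603, 0.798, 0.0]
wrist_force: [-0.4, 5.2, 1.9]
opening: 0.001
grasp_force: 3.0
```

Request:
carry_out:
  steps: [-0.0005,0,0,0,0,0,0,-0.0005,0,0,0,0,0,0]

```text
time_s: 17.85
eef_pos: [0.5253, 0.3267, 0.165]
eef_rot: [-0.001, 0.603, 0.798, 0.001]
wrist_force: [-0.2, 8.2, 1.3]
opening: -0.006
grasp_force: 3.8
```

The force rose from 2 to 8 N with the finger stopped, so the tooth is against the pawl. I'll retreat gently.

Request:
carry_out:
  steps: [0.001,0,0,0,0,0,0,0.003,0,0,0,0,0,0,0.007,0,0,0,0,0,0,0.012,0,0,0,0,0,0,0.018,0,-0.01,0,0,0,0,0.018,0,-0.04,0,0,0,0,0.018,0,-0.08,0,0,0,0,0.018,0,-0.12,0,0,0,0,0.018,0,-0.15,0,0,0,0,0.018,0,-0.15,0,0,0,0,0.018,0,-0.15,0,0,0,0,0.018,0,-0.15,0,0,0,0]

```text
time_s: 19.05
eef_pos: [0.52, 0.343, 0.3138]
eef_rot: [-0.001, 0.603, 0.798, -0.001]
wrist_force: [0.2, -0.2, -1.2]
opening: -0.003
grasp_force: 0.0
```

Run:
```python
from ang import *
b=ctrl.camera("scene")[:,:,::-1].copy()
for u,v in [(272,257),(290,281)]: uv=ball(b,u,v);print(uv,pt(uv))
o=ctrl.get_obs();print(o["eef_pos"],o["wrist_force"])
w=ctrl.camera("wrist")[:,:,::-1]
cv2.imwrite("pics/p9.png",np.hstack([cv2.resize(w,(400,300)),cv2.resize(b[200:400,220:420],(300,300))]))
```

```text
(np.float64(273.0408560311284), np.float64(260.93579766536965)) (np.float64(0.0020214292589587693), np.float64(0.11540486717184772), np.float64(0.05703275341201425))
(np.float64(289.994623655914), np.float64(281.6263440860215)) (np.float64(-0.042919024679970594), np.float64(0.11649524669299494), np.float64(-0.8661118957982088))
[0.5199 0.3429 0.3133] [ 0.1523 -0.1139 -0.1656]
```

View pics/p9.png

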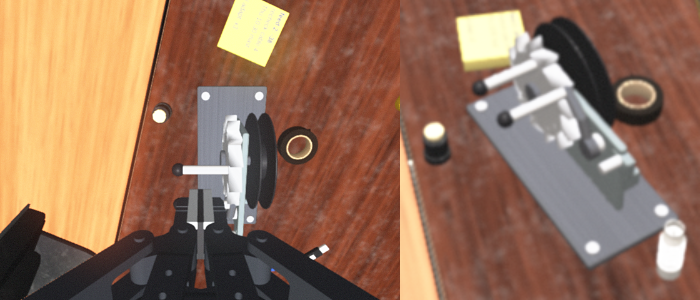

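The crank ball sits almost above the axle, the pawl peg is at (-43, 116) and fully down, and the loose things haven't moved. The arm is clear, so I'm handing in.

```bash
python3 -c "
from bench import ctrl
print(ctrl.hand_in())"
```

```text
the job is handed in; nothing more can be done
None
```

The job is handed in (no verdict came back): the pawl was tipped open, the wheel pushed back, the pawl tipped down again and the wheel pushed until it stopped at about 8 N, and my camera check puts it one notch back with the pawl down, the arm clear and the loose things unmoved.

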